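Open the child-proof descaler bottle

TASK

Open the square descaler bottle in the steel holder for the next descaling of the coffee machine: press its push-and-turn safety cap down against the spring, turn it anticlockwise while it is pressed until it is free, and lift it off. Finish holding the cap still in the gripper, level, about 10 cm straight above the bottle's neck; do not put it down or let go, and leave the round bottle, the cup and the pitcher where they stand.

Things in the scene. Friction and masses are not known exactly. Their poses are not given: they have to be found in the camera images.
- cap_centre (a point): centre of the loose grey ribbed round cap (60 g, 53 mm across, 34 mm high), half-way up; z is its axis, up; a thin raised line crosses its flat top along its x. Locked at rest: it cannot be lifted, nor turned more than a few degrees. Pressed 7 to 9 mm down (9: its stop) it turns anticlockwise seen from above; turned 55 to 125 degrees (aim at 70) from where it was locked, it lifts straight off
- bottle: white square bottle (70 x 70 mm, shoulders 96 mm high, then narrowing to a 50 mm round neck) in a low square steel holder of 94 mm; both fixed to the worktop, they do not turn or lift. Origin on the worktop under the bottle's axis, z up. While locked, the cap's x axis lies within a few degrees of this x axis
- seat (a point): point on the bottle's axis, 124 mm above the worktop, on the neck's ledge: the cap's lower rim rests 9 mm above it and lands on it when fully pressed. The cap's spring takes about 3 N to start and 12 N at the bottom. For 12 mm below this point the neck is no wider than the cap, so fingers from above can grip the cap's sides on any diameter; grip firmly (40 N or more)
- round_bottle_centre (a point): bystander: centre of a loose round white bottle, 64 mm across and 190 mm tall, half-way up; leave it alone
- cup: bystander: loose white espresso cup, 63 x 82 x 56 mm with its handle, origin at its underside; leave it alone
- pitcher: bystander: loose small steel milk pitcher, 75 x 96 x 96 mm, origin at its underside; leave it alone

How it is judged:
On the way, in this order (a step that is already met when the one before it is completed fails the run):
1. the cap is pressed at least 5 mm down on the bottle (z of cap_centre in the frame of bottle below 0.145 m and horizontal distance between cap_centre and seat below 0.006 m), for 0.05 s.
2. the cap, still on the neck, is turned by at least 40 degrees (angle between the x axis of cap_centre and the x axis of bottle, either way round above 0.7 rad and z of cap_centre in the frame of bottle below 0.158 m and horizontal distance between cap_centre and seat below 0.008 m), for 0.05 s.
At the end, for the whole second after the job is handed in: the cap is held in the fingers (at least 2 N), touching the bottle nowhere, still (below 3 cm/s), level within 0.25 rad, its centre 7 to 18 cm above the neck's ledge and within 3 cm of the bottle's axis (z of cap_centre in the frame of seat between 0.07 and 0.18 m and horizontal distance between cap_centre and seat below 0.03 m and angle between cap_centre's own z axis and vertical below 0.25 rad and linear speed of cap below 0.03 m/s and contact force between the fingers and cap above 2 N and contact force between cap and bottle below 0.1 N); the arm keeps its last pose, push and grip.
It fails at once if the round bottle, the cup or the pitcher is moved by more than 2 cm or the round bottle tipped (distance of any of round_bottle_centre, cup, pitcher from where it was at the start of the episode above 0.02 m).
It also fails if it takes over 40 s, if anything falls off the work surface, if the arm or the gripper's body presses on something with over 40 N, if the wrist force passes 120 N, or if a joint passes its speed limit or range.

ROBOT

A 7-joint arm with a two-finger parallel gripper is mounted at the origin on a cart in front of the work surface, level with it; the furniture and walls round the work are solid. World frame = base frame: x ahead of the robot, y to its left, z up, the work surface at z = 0. Lengths are in m, angles in rad, forces in N, time in s.
With the tool pointing down it reaches from about 0.425 to 0.875 m from the base axis. Payload 9.9 kg.
Tool frame: the origin (TCP) lies at the very end of the fingers, on their centre line; the grasp point (between the pads) lies 19 mm behind it; z points along the fingers, y is the line along which they close (so a half turn about z gives the same grasp; the last joint's range is limited). The gripper opens to 85 mm and grips with 20 to 120 N. Pads are 22 mm wide; open, the fingers measure 114 mm over their backs; the gripper's body (76 mm by 85 mm) begins 54 mm behind the grasp point. The pads swing forward as they close: fully open they stand 13 mm farther back than shut.
Start: joints at [1.046, 0.576, 0.025, 1.437, -0.015, 1.129, -0.057], TCP at [0.288, -0.61, 0.231] pointing down, gripper open.
Joint ranges: [-2.76, 2.76], [-0.34, 2.15], [-1.52, 1.57], [0.19, 2.46], [-1.09, 4.23], [0.17, 1.99], [-2.82, 2.82]. Speed limits (rad/s): [2.22, 2.22, 3.01, 3.01, 3.14, 3.14, 3.14].

INTERFACE

Orientations are given as a unit quaternion [x, y, z, w].
In Python, from plant import robot, eyes, ticket gives the robot as it stands. The module is installed in compiled form; this text tells all that it offers.
- The arm moves only by the shell command python3 -m crank 'ROWS' [FORCE]. ROWS is JSON, one flat list of numbers, 7 for each row, row after row: the shift along the tool's x, y, z in m, then the turn, a rotation vector about the tool's x, y, z in rad, then the closure in counts, from 0 (fully open) to 255 (shut). In form: [dx, dy, dz, wx, wy, wz, claw, dx, dy, dz, wx, wy, wz, claw, ...]. A call has 1 to 8 rows; each row shifts and turns the commanded pose from where the row before left it, along the tool's axes as they then stand; what a row does not reach is not made up. A row lasts 1/8 s, in which the tool goes at most 62.5 mm and 10.7 degrees, less where a joint would pass 70% of its speed; a pose out of reach is approached as far as the arm can. A call with a gripper value outside its range is refused whole. The fingers move at their own pace and stop on an object; FORCE is the grip in N (left out, the last holds). Time passes only in rows, so rows that do not move let the fingers close. It gives the time, the measured TCP pose, the force, the opening and the grip force at its end, in the units of the state.
- robot.read_state(): the state, without advancing time (a new reading comes with each control period).
- eyes.snapshot(name): name is "scene" or "top"; returns a dict with "image" (420x560x3 uint8, red, green, blue), "camera_matrix" (3x3 intrinsics, pixels), "k1" (the pictures are not rectified: a ray, as slopes to the right and down, at radius r is drawn at 1 + k1 r^2 times it, then the intrinsics apply), "T" (4x4, takes a point from camera to world coordinates). Camera axes: x right, y up, looking along -z (the intrinsics and any distortion apply to the point x, -y, -z); pixel columns grow to the right and rows downward; lengths in m; the calibration is good to about 2 mm. A picture is of the moment at which its call begins. There is no depth.
- ticket.sign_off(): hands the job in; it is judged then, once.
The state is a dict: "time": time; "joint_positions": joint angles; "qd": joint speeds; "joint_efforts": joint torques, N m; "position": TCP position; "tool_rot": TCP orientation; "wrist_force": force on the tool from outside, world axes, zero at the start; "wrist_torque": the same for the moment, N m; "gripper_width": opening from 0.0 (shut) to 1.0 (fully open); "grip_force": force on a finger pad.
Only numpy, scipy, OpenCV 4.12 (cv2) and the standard library are available. Lean on these libraries where they do the work, as an engineer would, in place of code of your own. Each camera call takes 0.05 s, during which the arm holds its last target. There are 200 camera calls.

## Working session

There is one attempt and no reset: what is moved stays moved. The work goes in short steps, Python scripts to look and compute and a shell command to move; the robot and the scene stay as the last step left them, time stands still between calls to the robot, and variables do not carry over. Pictures are saved under pics/ and viewed, at most 10 in all, crops included, and the job is handed in when it is done.

```bash
mkdir -p pics
python3 - <<'E'
from plant import robot,eyes
import cv2,numpy as np
for n in("scene","top"):
    s=eyes.snapshot(n); cv2.imwrite(f"pics/{n}0.png",s["image"][:,:,::-1]); np.savez(f"{n}0.npz",**s)
    print(n,s["camera_matrix"].round(1).tolist(),s["k1"],np.array(s["T"]).round(3).tolist())
s=robot.read_state();print(s["time"],s["position"],s["tool_rot"],s["wrist_force"])
E
```

```text
scene [[487.3, 0.0, 287.8], [0.0, 487.3, 207.3], [0.0, 0.0, 1.0]] -0.01891646321613441 [[-0.565, 0.351, -0.747, -0.713], [-0.825, -0.226, 0.518, 0.853], [0.013, 0.909, 0.417, 0.769], [0.0, 0.0, 0.0, 1.0]]
top [[493.1, 0.0, 283.7], [0.0, 493.1, 208.4], [0.0, 0.0, 1.0]] -0.046031303661764826 [[-0.007, 0.991, -0.132, 0.332], [-1.0, -0.01, -0.018, 0.039], [-0.019, 0.132, 0.991, 1.477], [0.0, 0.0, 0.0, 1.0]]
0.1 [ 0.2878259  -0.61008855  0.23053043] [ 9.75807977e-01  2.18627998e-01 -2.08966041e-04 -7.39949326e-04] [ 0.22161571 -0.53957065 -0.05922055]
```

View pics/scene0.png

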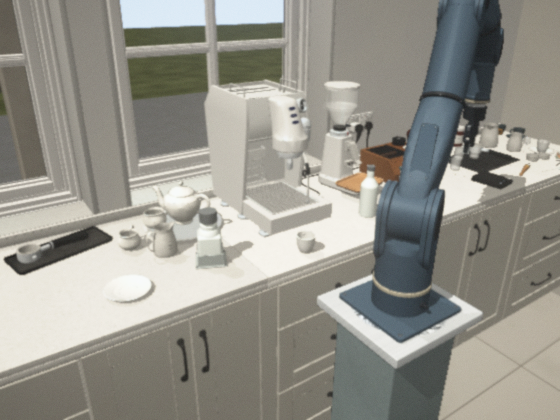

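View pics/top0.png

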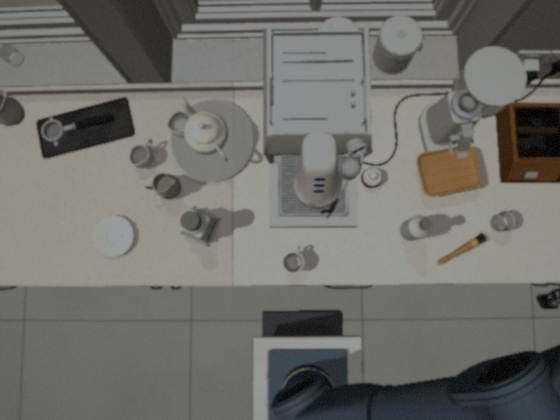

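The target bottle with its dark cap is at scene (208,240) and top (197,225). The pitcher is at top (166,186), the cup at (293,260) and the round bottle at (418,227). Next I'll enlarge the target.

Run:
```python
import cv2,numpy as np
a=cv2.imread("pics/scene0.png")[200:275,165:255]; b=cv2.imread("pics/top0.png")[195:255,160:250]
f=lambda i:cv2.resize(i,None,fx=6,fy=6,interpolation=cv2.INTER_CUBIC)
a=f(a)[:,:400+0] if 0 else cv2.resize(a,(400,333),interpolation=cv2.INTER_CUBIC)
b=cv2.resize(b,(400,267),interpolation=cv2.INTER_CUBIC); b=cv2.convertScaleAbs(b,alpha=1.6)
b=cv2.copyMakeBorder(b,0,66,0,0,cv2.BORDER_CONSTANT)
cv2.imwrite("pics/crop0.png",np.hstack([a,b]))
```

```text
(no output)
```

View pics/crop0.png

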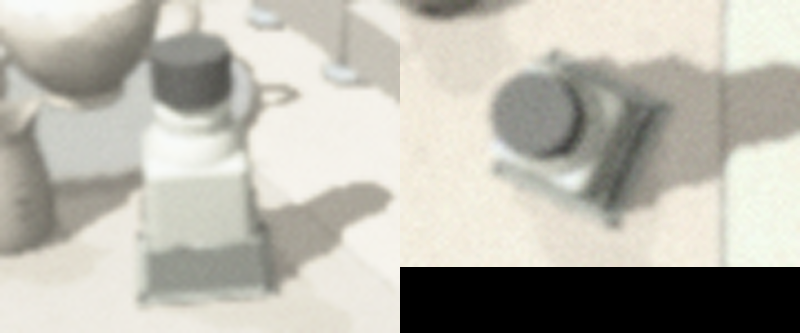

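The crop shows the dark cap top: about (191,220) in the top view, with the cap body at about (208,215) in the scene view. I'll mask it and cast rays in both views.

```bash
cat > h.py <<'E'
import cv2,numpy as np
from scipy.spatial.transform import Rotation as R
def ray(s,u,v):
    K=s["camera_matrix"]; d=np.array([(u-K[0,2])/K[0,0],(v-K[1,2])/K[1,1]]); x=d.copy()
    for _ in range(10): x=d/(1+float(s["k1"])*(x@x))
    T=s["T"]; w=T[:3,:3]@[x[0],-x[1],-1]; return T[:3,3],w/np.linalg.norm(w)
def onz(s,u,v,z):
    o,w=ray(s,u,v); return o+w*(z-o[2])/w[2]
def proj(s,p):
    T=s["T"]; c=T[:3,:3].T@(np.array(p)-T[:3,3]); x=np.array([c[0],-c[1]])/-c[2]; x=x*(1+float(s["k1"])*(x@x)); K=s["camera_matrix"]
    return np.array([K[0,0]*x[0]+K[0,2],K[1,1]*x[1]+K[1,2]])
def tri(r1,r2):
    (o1,a),(o2,b)=r1,r2; t=np.linalg.lstsq(np.c_[a,-b],o2-o1,rcond=None)[0]
    p,q=o1+a*t[0],o2+b*t[1]; return (p+q)/2,np.linalg.norm(p-q)
def blob(im,box,thr,seed):
    x0,x1,y0,y1=box; g=cv2.cvtColor(im,cv2.COLOR_RGB2GRAY)[y0:y1,x0:x1]
    m=(cv2.GaussianBlur(g,(3,3),0)<thr).astype(np.uint8); n,l,st,c=cv2.connectedComponentsWithStats(m)
    k=l[seed[1]-y0,seed[0]-x0]; return g,(l==k).astype(np.uint8),st[k],c[k]+[x0,y0]
E
python3 - <<'E'
from h import *
S=np.load("scene0.npz");T=np.load("top0.npz")
g=cv2.cvtColor(T["image"],cv2.COLOR_RGB2GRAY); print(g[205:246:1,178:222:2])
g,m,st,c=blob(S["image"],(190,230,203,232),110,(208,215)); print("scene",st,c); print(g[::2,::2])
E
```

```text
[[136 135 139 139 143 148 147 148 139 142 147 147 147 147 150 147 148 146
  146 146 147 148]
 [136 137 137 138 142 148 148 143 120 130 143 148 147 144 143 146 147 150
  148 145 146 138]
 [137 137 137 140 144 145 142 131 102 120 129 142 138 136 132 144 149 146
  146 141 135 127]
 [135 136 139 139 142 144 135 122 102 114 118 121 118 117 117 133 140 140
  136 127 117 111]
 [137 138 138 141 143 144 134 122 109 103  97  99 103 102 107 118 133 120
  118 112 109 107]
 [138 137 138 143 139 133 131 127 111  96  85  89  90  93 102 107 114 110
  106 106 106 106]
 [139 139 144 142 125 112 111 112 105  96  87  81  89  86  94 101 106 104
  103 103 105 106]
 [138 139 143 127 105  96  93  96  95  85  79  82  84  87  89  95 101 104
  106 103 104 106]
 [137 144 135 111  92  91  90  85  90  79  76  81  88  87  85  88  96  98
  101 104 103 106]
 [140 142 125  98  91  92  89  86  88  78  67  80  89  94  87  88  92  93
   95 103 104 104]
 [142 137 110  91  88  91  88  90  88  80  60  79  91  99  99  91  89  90
   92  99 102 104]
 [145 134 101  87  91  91  89  87  90  86  67  75  88  97 109  98  87  84
   
[... 3350 characters left out ...]
 228 240
  241 240]
 [111 123 183 200 177 112 107 115 106 107 100  94  86 105 193 200 216 238
  239 240]
 [111 144 197 203 185 116 111 111 109 105  96  91  87 102 191 200 171 187
  191 187]
 [140 168 202 205 197 129 110 109 108 106  99  88  91 128 201 199 161 215
  232 213]
 [175 200 203 203 205 203 151 117 113 108 105 103 135 167 203 192 150 188
  214 204]
 [203 204 203 203 204 233 238 203 164 157 158 163 166 157 195 167 155 225
  240 242]
 [208 206 203 204 206 223 234 238 232 231 227 196 159 145 165 144 187 238
  241 241]
 [205 205 202 207 229 243 234 227 221 210 200 180 181 177 159 170 236 242
  241 240]
 [205 205 206 214 238 248 248 246 243 240 240 238 227 204 167 188 240 243
  241 241]]
```

Run:
```python
from h import *
S=np.load("scene0.npz");T=np.load("top0.npz")
a=onz(T,189.6,220.1,.167); b=onz(S,207.8,211,.167)
print(a,b,tri(ray(T,189.6,220.1),ray(S,207.8,211)))
for p in (a,b): print(proj(S,p),proj(T,p))
print("dia",onz(T,199.4,220.1,.167)-onz(T,179.8,220.1,.167), onz(S,216.8,217,.15)-onz(S,198.8,217,.15))
P=np.array([onz(T,*c,.03)[:2] for c in [(194.9,207.4),(219.6,218.6),(208.4,244.5),(181.4,232.1)]])
print(P,P.mean(0),[np.hypot(*(P[i]-P[i-1])) for i in range(4)],[np.degrees(np.arctan2(*(P[i]-P[i-1])[::-1])) for i in range(4)])
for n,u,v,z in [("round top",425,223,.19),("cup",293,262,.056),("pitch",166,186,.096),("tray front-left",270,226,.03),("machine front",265,158,.3),("tray right",357,226,.03),("head",318,200,.3)]: print(n,onz(T,u,v,z))
```

```text
[0.47714277 0.31520394 0.167     ] [0.47016025 0.31517999 0.167     ] (array([0.47649052, 0.3141581 , 0.16462717]), np.float64(0.0034968287993693194))
[206.73369084 210.14757856] [189.6 220.1]
[207.8 211. ] [189.56389905 222.68492568]
dia [-0.00048035 -0.0530552   0.        ] [-0.02827935 -0.04382556  0.        ]
[[0.53023608 0.32889902]
 [0.49599883 0.25469999]
 [0.41953065 0.28712812]
 [0.45682169 0.3679607 ]] [0.47564681 0.30967196] [np.float64(0.08315940785155412), np.float64(0.0817171004968474), np.float64(0.08306001758316665), np.float64(0.0890198193468832)] [np.float64(-28.016156170528316), np.float64(-114.76975739353188), np.float64(157.01949020990435), np.float64(65.23438478536102)]
round top [ 0.46102311 -0.30834903  0.19      ]
cup [0.36580583 0.03849359 0.056     ]
pitch [0.58390527 0.40009696 0.096     ]
tray front-left [0.47263418 0.10528964 0.03      ]
machine front [0.61343988 0.10448045 0.3       ]
tray right [ 0.47021505 -0.1508706   0.03      ]
head [ 0.50825078 -0.0232459   0.3       ]
```

Both views agree: cap axis near (0.476, 0.315) and top at z≈0.165 (0.167 expected). The diameter measures 53 mm and the reach is 0.57 m. I'll travel at z≈0.29, going over the round bottle and in front of the machine.

```bash
python3 -m crank '[0.041,-0.0204,-0.012,0,0,0,0, 0.041,-0.0204,-0.012,0,0,0,0, 0.041,-0.0204,-0.012,0,0,0,0, 0.041,-0.0204,-0.012,0,0,0,0, 0.041,-0.0204,-0.012,0,0,0,0]' 70
python3 -m crank '[0.0184,-0.0389,0,0,0,0,0, 0.0184,-0.0389,0,0,0,0,0, 0.0184,-0.0389,0,0,0,0,0, 0.0184,-0.0389,0,0,0,0,0]'
python3 -c "
from plant import robot;s=robot.read_state();print(s['joint_positions'])"
```

```text
time: 0.72
position: [0.4305, -0.4294, 0.2914]
tool_rot: [0.976, 0.219, -0.0, -0.0]
wrist_force: [0.2, 0.1, 0.9]
gripper_width: 1.004
grip_force: 0.0
time: 1.23
position: [0.4298, -0.2571, 0.2911]
tool_rot: [0.976, 0.219, -0.0, -0.0]
wrist_force: [0.8, 0.3, 0.5]
gripper_width: 1.001
grip_force: 0.0
[ 0.48060537  0.26247283 -0.04590307  1.79026017  0.0133485   1.08955629
 -0.69981695]
```

```bash
python3 -m crank '[0.0181,-0.0384,0,0,0,0,0, 0.0181,-0.0384,0,0,0,0,0, 0.0181,-0.0384,0,0,0,0,0, 0.0181,-0.0384,0,0,0,0,0, 0.0181,-0.0384,0,0,0,0,0, 0.0181,-0.0384,0,0,0,0,0, 0.0181,-0.0384,0,0,0,0,0, 0.0181,-0.0384,0,0,0,0,0]'
```

```text
time: 2.22
position: [0.4296, 0.0822, 0.2912]
tool_rot: [0.976, 0.219, -0.0, 0.0]
wrist_force: [0.9, -0.6, 0.4]
gripper_width: 0.997
grip_force: 0.0
```

```bash
python3 -m crank '[0.0236,-0.0318,0,0,0,0,0, 0.0236,-0.0318,0,0,0,0,0, 0.0236,-0.0318,0,0,0,0,0, 0.0236,-0.0318,0,0,0,0,0, 0.0236,-0.0318,0,0,0,0,0, 0.0236,-0.0318,0,0,0,0,0, 0,0,0.04,0,0,0,0, 0,0,0,0,0,0,0]'
python3 - <<'E'
from plant import robot,eyes
from h import *
print(robot.read_state()['joint_positions'])
s=eyes.snapshot("scene"); np.savez("scene1.npz",**s)
a=s["image"][110:290,130:290,::-1]; cv2.imwrite("pics/s1.png",cv2.resize(a,None,fx=3.2,fy=3.2,interpolation=cv2.INTER_CUBIC))
p=robot.read_state()["position"];print("TCP px",proj(s,p))
E
```

```text
time: 3.22
position: [0.4752, 0.3128, 0.2487]
tool_rot: [0.976, 0.219, -0.003, 0.001]
wrist_force: [0.5, -0.9, 0.9]
gripper_width: 1.001
grip_force: 0.0
[-0.42201369  0.41923316 -0.35764906  1.68462873  0.1621724   1.07327764
 -1.95910305]
TCP px [205.90918587 183.46258267]
```

View pics/s1.png

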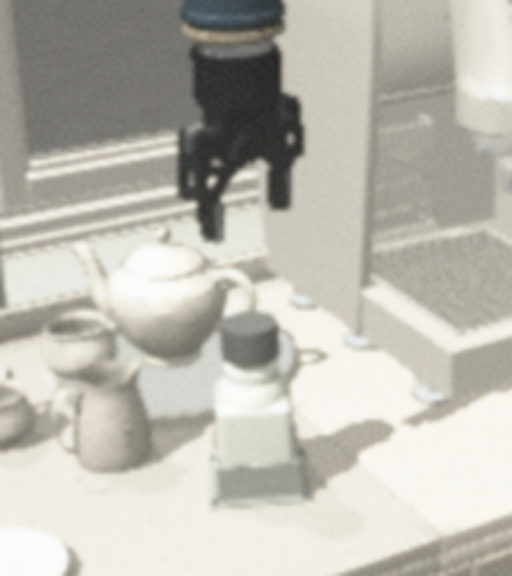

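The finger-tip midpoint sits at about (207,179), right where the TCP projects, and the cap is directly below at (208,211). The scene camera's +1 px bias affects both equally, so alignment is good and I'm going down.

```bash
python3 -m crank '[0.0026,-0.0012,0.03,0,0,0,0, 0,0,0.03,0,0,0,0, 0,0,0.03,0,0,0,0, 0,0,0.015,0,0,0,0, 0,0,0.01,0,0,0,0, 0,0,0.005,0,0,0,0, 0,0,0,0,0,0,0]'
```

```text
time: 4.15
position: [0.4787, 0.3163, 0.1317]
tool_rot: [0.976, 0.219, 0.0, -0.0]
wrist_force: [-0.2, -0.5, -0.2]
gripper_width: 1.001
grip_force: 0.0
```

```bash
python3 -m crank '[-0.0021,0.0004,0.003,0,0,0,0, 0,0,0,0,0,0,60, 0,0,0,0,0,0,120, 0,0,0,0,0,0,255, 0,0,0,0,0,0,255, 0,0,0,0,0,0,255, 0,0,0,0,0,0,255, 0,0,0,0,0,0,255]' 70
python3 - <<'E'
from plant import robot,eyes
from h import *
s=eyes.snapshot("scene"); np.savez("scene2.npz",**s)
a=s["image"][150:270,140:270,::-1]; a=cv2.resize(a,(400,370),interpolation=cv2.INTER_CUBIC)
t=eyes.snapshot("top"); np.savez("top2.npz",**t)
b=t["image"][165:265,140:250,::-1]; b=cv2.convertScaleAbs(cv2.resize(b,(400,370),interpolation=cv2.INTER_CUBIC),alpha=1.5)
cv2.imwrite("pics/s2.png",np.hstack([a,b]))
E
```

```text
time: 5.15
position: [0.4768, 0.3149, 0.1283]
tool_rot: [0.976, 0.219, 0.0, -0.0]
wrist_force: [0.4, -0.6, 2.3]
gripper_width: 0.591
grip_force: 71.9
```

View pics/s2.png

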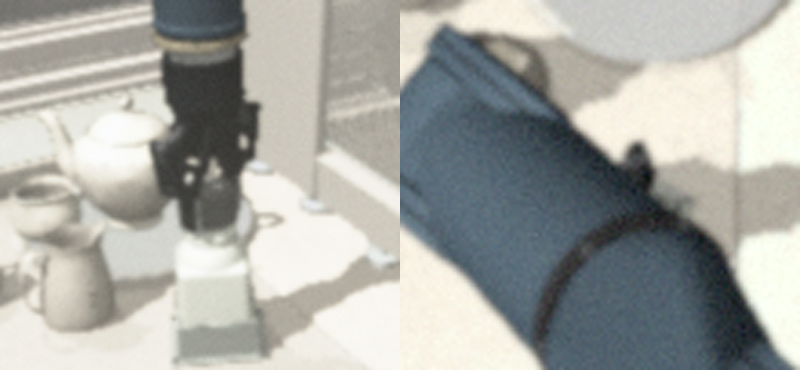

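The cap is gripped: opening about 50 mm at 72 N, with almost no side force. Now I'll press it down.

```bash
python3 -m crank '[0,0,0.003,0,0,0,255, 0,0,0.003,0,0,0,255, 0,0,0.002,0,0,0,255, 0,0,0,0,0,0,255, 0,0,0,0,0,0,255]'
```

```text
time: 5.88
position: [0.4768, 0.315, 0.1207]
tool_rot: [0.976, 0.219, 0.0, -0.0]
wrist_force: [-2.4, -1.1, 10.0]
gripper_width: 0.59
grip_force: 72.2
```

```bash
python3 -m crank '[0,0,0.001,0,0,0,255, 0,0,0,0,0,-0.1,255, 0,0,0,0,0,-0.1,255, 0,0,0,0,0,0,255]'
```

```text
time: 6.38
position: [0.4773, 0.3152, 0.12]
tool_rot: [0.949, 0.316, 0.001, -0.0]
wrist_force: [-0.7, -1.0, 11.4]
gripper_width: 0.591
grip_force: 72.5
```

```bash
python3 -m crank '[0,0,0,0,0,-0.146,255, 0,0,0,0,0,-0.146,255, 0,0,0,0,0,-0.146,255, 0,0,0,0,0,-0.146,255, 0,0,0,0,0,-0.146,255, 0,0,0,0,0,-0.146,255, 0,0,0,0,0,-0.146,255, 0,0,0,0,0,0,255]'
python3 - <<'E'
from plant import robot
s=robot.read_state();print(s['wrist_torque'],s['wrist_force'],s['joint_positions'],s['position'])
from h import *
print(R.from_quat(s["tool_rot"]).as_matrix()[:,0])
E
```

```text
time: 7.38
position: [0.4777, 0.3152, 0.12]
tool_rot: [0.673, 0.739, 0.001, 0.0]
wrist_force: [1.2, -1.9, 10.7]
gripper_width: 0.59
grip_force: 72.6
[-0.26872147 -0.15645543  0.07355243] [ 1.15196604 -1.90873824 10.67577709] [-0.23803082  0.61302269 -0.66629815  1.83609156  0.48898421  0.86017852
 -1.04913722] [0.47773401 0.31519426 0.12000642]
[-0.09352658  0.99561625  0.00102852]
```

The gripper turned 70° with almost no resisting torque, so the cap followed. Lifting gently now.

```bash
python3 -m crank '[0,0,-0.004,0,0,0,255, 0,0,-0.004,0,0,0,255, 0,0,-0.004,0,0,0,255, 0,0,0,0,0,0,255]'
```

```text
time: 7.88
position: [0.4769, 0.3148, 0.1313]
tool_rot: [0.674, 0.739, 0.0, 0.0]
wrist_force: [2.5, -0.1, 1.0]
gripper_width: 0.589
grip_force: 72.8
```

```bash
python3 -m crank '[0,0,-0.01,0,0,0,255, 0,0,-0.015,0,0,0,255, 0,0,-0.015,0,0,0,255, 0,0,-0.015,0,0,0,255, 0,0,-0.015,0,0,0,255, 0,0,-0.015,0,0,0,255, 0,0,-0.008,0,0,0,255, 0,0,0,0,0,0,255]'
python3 - <<'E'
from plant import robot,eyes
from h import *
s=eyes.snapshot("scene")
a=s["image"][130:270,140:270,::-1]; cv2.imwrite("pics/s3.png",cv2.resize(a,None,fx=4,fy=4,interpolation=cv2.INTER_CUBIC))
E
```

```text
time: 8.88
position: [0.4769, 0.315, 0.2248]
tool_rot: [0.674, 0.739, 0.0, 0.0]
wrist_force: [0.2, -0.0, -1.0]
gripper_width: 0.591
grip_force: 73.4
```

View pics/s3.png

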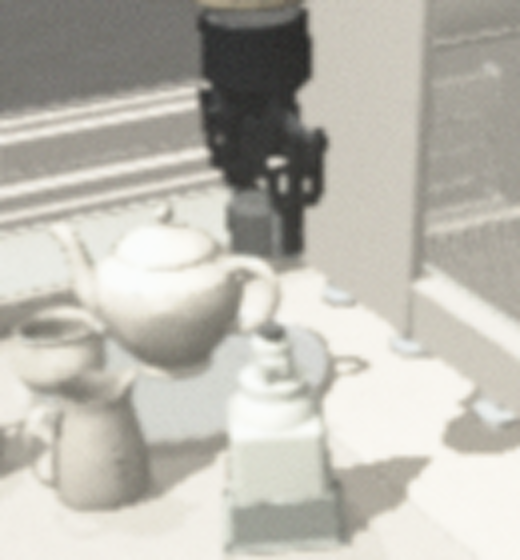

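The cap is in the fingers at about crop (255,222), level, and the bare neck shows at about (270,360). Its centre is about 12 cm above the ledge. One settling move, then I'll hand it in.

```bash
python3 -m crank '[0,0,0,0,0,0,255, 0,0,0,0,0,0,255]' && python3 -c "
from plant import ticket;print(ticket.sign_off())"
```

```text
time: 9.18
position: [0.4766, 0.3147, 0.2238]
tool_rot: [0.674, 0.739, -0.0, -0.0]
wrist_force: [-0.9, -0.7, -0.4]
gripper_width: 0.589
grip_force: 73.4
the job is handed in; nothing more can be done
None
```

The cap was pressed about 8 mm, turned 70° anticlockwise and lifted off; the gripper now holds it level and still, about 12 cm above the neck's ledge, and the job is handed in (9.2 s on the robot's clock; sign-off gave no verdict).

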